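Tip a carton of lens housings into the inspection dish under a low light hood

ROBOT

A 6-joint arm with a two-finger parallel gripper is mounted at the origin on the work surface. World frame = base frame: x ahead of the robot, y to its left, z up, the work surface at z = 0. Lengths are in m, angles in rad, forces in N, time in s.
With the tool pointing down it reaches from about 0.25 to 0.8 m from the base axis. Payload 8.5 kg.
Tool frame: the origin (TCP) lies at the very end of the fingers, on their centre line; the grasp point (between the pads) lies 19 mm behind it; z points along the fingers, y is the line along which they close (so a half turn about z gives the same grasp; the last joint's range is limited). The gripper opens to 85 mm and grips with 20 to 120 N. Pads are 22 mm wide; open, the fingers measure 114 mm over their backs; the gripper's body (76 mm by 85 mm) begins 54 mm behind the grasp point. The pads swing forward as they close: fully open they stand 13 mm farther back than shut.
Start: joints at [-1.291, 0.238, -0.013, 1.319, 0, 1.571], TCP at [0.145, -0.505, 0.231] pointing down, gripper open.
Joint ranges: [-2.66, 2.66], [-1.03, 1.9], [-1.14, 1.46], [-1.82, 2.27], [-1.45, 1.34], [-3.14, 3.14]. Speed limits (rad/s): [2.22, 2.22, 2.79, 3.14, 3.14, 3.14].

INTERFACE

Orientations are given as [roll, pitch, yaw] about the fixed x, y, z axes, in that order (R = Rz(yaw) Ry(pitch) Rx(roll)).
In Python, from workcell import state, camera, close_job gives the robot as it stands.
- The arm moves only by the tool carry_out, never from a script. Its argument "series" is a list of rows, each a list of 7 numbers: the shift along the world's x, y, z in cm, then the turn, a rotation vector about the world's x, y, z in degrees, then the finger opening in cm, from 0 to 8.54. In form: [[tx, ty, tz, ax, ay, az, hand], ...]. A call has 1 to 12 rows; each row shifts and turns the commanded pose from where the row before left it; what a row does not reach is not made up. A row lasts 1/8 s, in which the tool goes at most 62.5 mm and 10.7 degrees, less where a joint would pass 70% of its speed; a pose out of reach is approached as far as the arm can. A call with a gripper value outside its range is refused whole. The fingers move at their own pace and stop on an object; "force" is the grip in N (left out, the last holds). Time passes only in rows, so rows that do not move let the fingers close. It gives the time, the measured TCP pose, the force, the opening and the grip force at its end, in the units of the state.
- state(): the state, without advancing time (a new reading comes with each control period).
- camera(name): name is "scene" or "top" or "wrist"; returns a dict with "image" (400x640x3 uint8, blue, green, red), "camera_matrix" (3x3 intrinsics, pixels), "R" (3x3) and "t" (3): a world point X has camera coordinates R X + t. Camera axes: x right, y down, z forward; pixel columns grow to the right and rows downward; lengths in m; the calibration is good to about 2 mm. A picture is of the moment at which its call begins. There is no depth.
- close_job(): hands the job in; it is judged then, once.
The state is a dict: "time": time; "joint_pos": joint angles; "joint_velocities": joint speeds; "tau": joint torques, N m; "eef_pos": TCP position; "tcp_rot": TCP orientation; "wrist_force": force on the tool from outside, world axes, zero at the start; "ft_torque": the same for the moment, N m; "grip_width": finger opening in m; "grasp_force": force on a finger pad.
Only numpy, scipy, OpenCV 4.12 (cv2) and the standard library are available. Lean on these libraries where they do the work, as an engineer would, in place of code of your own. Each camera call takes 0.05 s, during which the arm holds its last target. There are 200 camera calls.

TASK

Swing both flaps of the small carton wide open, folded outwards, then move every lens housing you find in it into the blue scoop. Carry the scoop by its handle under the low light hood of the inspection stand and tip all the housings out into the white dish there, without knocking the hood. Finally stand the empty scoop upright back on its black mat; leave the flaps open, and do not disturb the screwdriver and the metal block lying in front of the stand.

Things in the scene. Friction and masses are not known exactly. Their poses are not given: they have to be found in the camera images.
- carton: Open-topped brown cardboard carton fixed to the table, 146 (x) x 142 (y) x 62 mm high, walls and floor 4 mm, so the inside is 138 x 134 mm and its floor is 4 mm above the table. Origin: centre of its underside. The lens housings lie side by side on its floor, long axis along the carton's x, about 40 mm apart (centre to centre, along y).
- flap_front (a joint): Hinge of the front flap (68 mm long from hinge to free edge, 138 mm wide, 3 mm thick card), hinged along the carton's top edge on its -x side (nearer the robot). 0 = closed flat over the carton, pi/2 = upright, 2.8 = end stop, folded outward. Starts ajar at 0.75 to 1.15 rad. It stays where it is put (friction 0.03 N m).
- flap_back (a joint): The same for the back flap, hinged along the carton's top edge on its +x side.
- flap_front_hinge (a point): Middle of the front flap's hinge line: 71 mm from the carton's centre to -x, 63 mm above its underside. Its axes are the carton's.
- flap_back_hinge (a point): Middle of the back flap's hinge line: 71 mm from the carton's centre to +x, 63 mm above its underside.
- lens0: Black eight-sided lens housing with an orange band, 60 mm long, 26 mm across flats, 45 g, lying along its x. Origin: middle of the flat it lies on at the start (so 13 mm from its axis; after rolling the origin may be on any side; the axis lies 13 mm along its z). May be absent.
- lens1: Black eight-sided lens housing with an orange band, 60 mm long, 26 mm across flats, 45 g, lying along its x. Origin: middle of the flat it lies on at the start (so 13 mm from its axis; after rolling the origin may be on any side; the axis lies 13 mm along its z). May be absent.
- lens2: Black eight-sided lens housing with an orange band, 60 mm long, 26 mm across flats, 45 g, lying along its x. Origin: middle of the flat it lies on at the start (so 13 mm from its axis; after rolling the origin may be on any side; the axis lies 13 mm along its z). May be absent.
- scoop: Blue open scoop, 180 g, with one long grey handle to its -x. Origin: centre of the underside of its tub. Inside, the flat floor (4 mm thick) spans x -56 to 56 and y -36 to 36 mm. Upright walls 46 mm high at both x ends and on the -y side; on the +y side a pouring slope rises at 40 degrees from the floor edge to the lip.
- scoop_grip (a point): Good place to grip the handle: on its axis, at scoop x -140, y 0, z 52 mm. The handle is a level eight-sided bar along x from -65 to -200 mm, 24 mm across flats, with flats every 45 degrees (two level, two upright), so it can be gripped straight down or tilted 45 degrees to either side.
- scoop_lip (a point): Middle of the pouring lip (scoop x 0, y 71, z 34 mm). When the scoop is tipped about its handle axis with +y going down, the housings slide and roll out over it; about 80 degrees empties the scoop surely. At 85 degrees the tub reaches from 38 mm above to 73 mm below the handle axis.
- mat: Black rubber mat fixed on the table, 160 (x) x 170 (y) x 4 mm, on which the scoop's tub stands. Origin: centre of its underside.
- station: Inspection stand fixed on the table: black control box 260 (x) x 290 (y) x 55 mm carrying the dish and hood; a camera on a mast stands over the hood's middle, from 290 to 415 mm above the table. Origin: centre of its underside; the -x side, towards the robot, is open for the scoop. Two 14 mm posts at x +98, y +-105 mm hold the hood up; both sides are open as well.
- dish (a point): Centre of the floor of the white round dish, 65 mm above the table. The dish is 234 mm across inside and its rim stands 18 mm above its floor. Its axes are the stand's.
- hood: Low light hood over the dish: clear plate with black ring light, 180 (x) x 240 (y) x 30 mm, centred over the dish. Origin: centre of its underside, 155 mm above the dish floor.
- driver: Screwdriver, 160 mm long, lying on the table, bystander.
- target: Aluminium calibration block 75 x 55 x 22 mm, bystander. Origin: centre of underside.
Not all that is in view belongs to the job. Leave any purple look-alike of the lens0 alone.

How it is judged:
By the outcome, as a careful person would: the job done as asked, in the order asked, and still so for the second after the job is handed in, with the robot touching nothing.
Of lens0, lens1, lens2 only 2 to 3 are there at a start; the rules pass over those that are not, and their reading is None.
At some moment in a run one of scoop may be knocked a few centimetres aside while the robot is not near it.
It also fails if it takes over 210 s, if anything falls off the work surface, if the arm or the gripper's body presses on something with over 40 N, if the wrist force passes 120 N, or if a joint passes its speed limit or range.

## Working session

There is one attempt and no reset: what is moved stays moved. The work goes in short steps, Python scripts to look and compute and a tool call to move; the robot and the scene stay as the last step left them, time stands still between calls to the robot, and variables do not carry over. Pictures are saved under pics/ and viewed, at most 14 in all, crops included, and the job is handed in when it is done.

Besides the shell and the picture viewer there is one more tool, called by a JSON object that holds its "fn" and its "kwargs". carry_out: Moves the arm, as the interface text tells. Its arguments: {"type":"object","properties":{"series":{"type":"array"},"force":{"type":"number"}},"required":["series"]}

```bash
mkdir -p pics; cat > h.py <<'E'
import numpy as np, cv2
from scipy.spatial.transform import Rotation as Rn
from workcell import state, camera, close_job
def snap(name,fn,crop=None,scale=1):
    c=camera(name); im=c["image"]
    np.savez('pics/'+fn+'.npz',K=c["camera_matrix"],R=c["R"],t=c["t"],im=im)
    if crop: x0,y0,x1,y1=crop; im=im[y0:y1,x0:x1]
    if scale!=1: im=cv2.resize(im,None,fx=scale,fy=scale,interpolation=cv2.INTER_CUBIC)
    cv2.imwrite('pics/'+fn+'.png',im); return c
def ld(fn): return np.load('pics/'+fn+'.npz')
def ray(c,u,v,z):
    K,R,t=np.array(c["K"]),np.array(c["R"]),np.array(c["t"]).ravel()
    o=-R.T@t; d=R.T@np.linalg.solve(K,[u,v,1]); return o+d*(z-o[2])/d[2]
def proj(c,X):
    p=c["K"]@(c["R"]@np.array(X)+np.array(c["t"]).ravel()); return p[:2]/p[2]
E
python3 - <<'E'
from h import *
snap("scene","s0");snap("top","t0")
s=state();print(s)
for n in("s0","t0"):
    c=ld(n);print(-c["R"].T@c["t"].ravel(),c["R"].round(2).tolist(),c["K"].tolist())
E
```

```text
{'time': 0.1, 'joint_pos': array([-1.29101006e+00,  2.38696890e-01, -1.41304881e-02,  1.31918974e+00,
       -1.38810724e-05,  1.57081706e+00]), 'joint_velocities': array([-0.00115455, -0.00077728,  0.0016843 ,  0.00247847,  0.00062872,
       -0.00134754]), 'tau': array([-2.99294887e-03, -5.39719713e+01,  3.46999168e+01,  1.34447849e-02,
       -2.04056587e-04,  2.70845895e-06]), 'eef_pos': array([ 0.14487816, -0.50424999,  0.23076981]), 'tcp_rot': array([-3.14037186e+00,  1.39063754e-05,  2.79765550e-01]), 'wrist_force': array([-0.32885751, -0.89413077, -0.03837788]), 'ft_torque': array([0.01043585, 0.0583768 , 0.01890025]), 'grasp_force': 0.0, 'grip_width': 0.08551911002656777}
[0.56724028 0.70262563 0.66197996] [[-1.0, -0.01, 0.01], [-0.01, 0.6, -0.8], [-0.0, -0.8, -0.6]] [[367.3591375447962, 0.0, 317.4323394444306], [0.0, 367.3591375447962, 200.00660400946288], [0.0, 0.0, 1.0]]
[0.35358839 0.03680476 1.1941454 ] [[-0.06, -1.0, 0.0], [-0.98, 0.06, -0.2], [0.2, -0.02, -0.98]] [[412.26534394526726, 0.0, 327.0538160026815], [0.0, 412.26534394526726, 197.71232333800745], [0.0, 0.0, 1.0]]
```

View pics/s0.png

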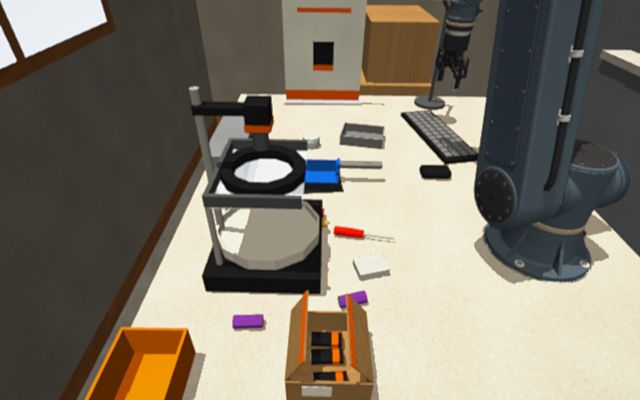

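View pics/t0.png

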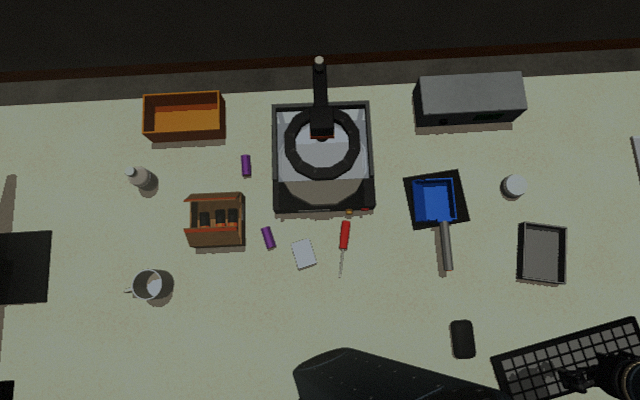

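```bash
python3 - <<'E'
from h import *
c=ld("t0");im=c["im"]
f=lambda x0,y0,x1,y1,s:cv2.resize(im[y0:y1,x0:x1],None,fx=s,fy=s,interpolation=cv2.INTER_CUBIC)
a=f(170,180,250,260,5);b=f(395,160,475,280,5)
m=np.zeros((600,800,3),np.uint8);m[:400,:400]=a;m[:600,400:800]=b
for k in range(0,80,10):
    cv2.line(m,(k*5,0),(k*5,6 if k%20 else 14),(0,255,255),1);cv2.line(m,(400+k*5,0),(400+k*5,14),(0,255,255),1)
cv2.imwrite('pics/m0.png',m)
cv2.imwrite('pics/m1.png',cv2.resize(im[90:280,225:385],None,fx=3.1,fy=3.1,interpolation=cv2.INTER_CUBIC))
E
```

```text
(no output)
```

View pics/m0.png

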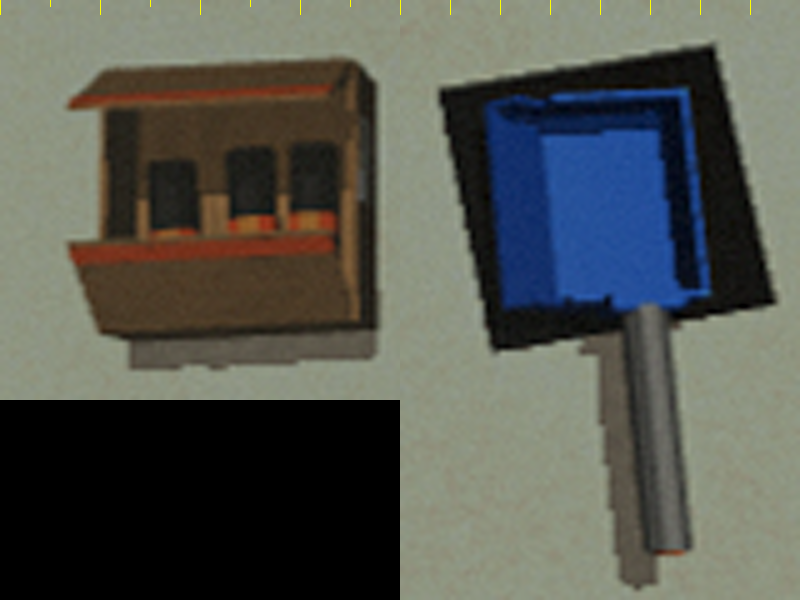

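View pics/m1.png

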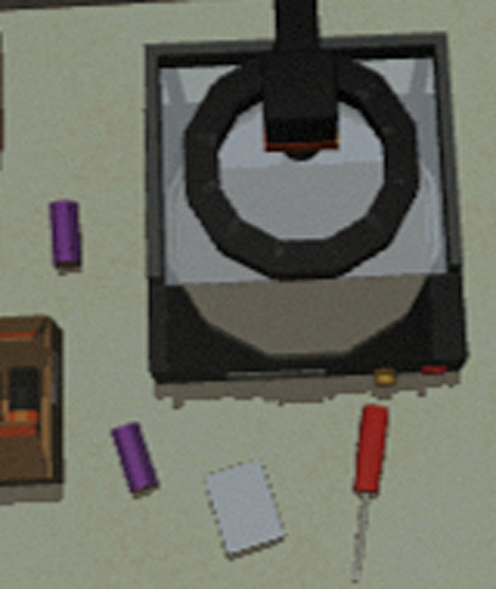

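```bash
python3 - <<'E'
from h import *
c=ld("t0")
def m(pts,z,o,s):
    P=[ray(c,o[0]+x/s,o[1]+y/s,z) for x,y in pts]
    for p in P:print(p.round(4),end=' ')
    print();return np.array(P)
S=lambda p,z:m([(x-400,y) for x,y in p],z,(395,160),5)
C=lambda p,z:m(p,z,(170,180),5)
T=lambda p,z:m(p,z,(225,90),3.1)
an=lambda d:np.degrees(np.arctan2(d[1],d[0]))
P=S([(440,90),(715,45),(775,302),(495,350)],.004);print('mat',P.mean(0),an(P[0]-P[3]),an(P[1]-P[2]))
P=S([(650,305),(670,550)],.068);print('handle',an(P[0]-P[1]),np.linalg.norm(P[0]-P[1]))
P=S([(543,135),(660,130),(552,305)],.008);print('floor')
P=C([(100,332),(358,322),(345,60),(106,68)],.063);print('cart',P.mean(0),an(P[0]-P[1]),an(P[3]-P[2]),an(P[2]-P[1]))
P=T([(152,380),(465,362)],.055);print('box',an(P[0]-P[1]),P.mean(0))
P=T([(147,45),(445,33),(150,278),(463,270)],.25);print('hood',P.mean(0),an(P[0]-P[1]),an(P[0]-P[2]))
T([(208,475),(262,460),(283,538),(228,558)],.02);T([(375,408),(366,495),(355,580)],.01)
C([(172,195),(250,183),(315,180)],.03)
E
```

```text
[ 0.644  -0.2139  0.004 ] [ 0.6615 -0.3813  0.004 ] [ 0.5048 -0.3965  0.004 ] [ 0.487  -0.2302  0.004 ] 
mat [ 0.57430738 -0.30547743  0.004     ] 5.9312114872557204 5.562420148178026
[ 0.4993 -0.304   0.068 ] [ 0.3661 -0.2987  0.068 ] 
handle -2.286794162159603 0.13333878471679977
[ 0.6119 -0.2712  0.008 ] [ 0.6106 -0.3407  0.008 ] [ 0.5106 -0.2652  0.008 ] 
floor
[0.4738 0.3989 0.063 ] [0.4704 0.2582 0.063 ] [0.6177 0.2624 0.063 ] [0.6214 0.3961 0.063 ] 
cart [0.54583363 0.32889586 0.063     ] 88.63287705173757 88.4155770652116 1.6164257378003055
[0.5545 0.1674 0.055 ] [ 0.5534 -0.1162  0.055 ] 
box 89.77625485184358 [0.55393651 0.02560794 0.055     ]
[0.7887 0.139  0.25  ] [ 0.7845 -0.0971  0.25  ] [0.5988 0.1437 0.25  ] [ 0.5903 -0.0947  0.25  ] 
hood [0.69058608 0.02273816 0.25      ] 88.9843347917556 -1.3921175037215012
[0.4692 0.1235 0.02  ] [0.4799 0.0733 0.02  ] [0.4079 0.0582 0.02  ] [0.3932 0.1089 0.02  ] 
[ 0.5229 -0.0344  0.01  ] [ 0.4427 -0.0203  0.01  ] [ 0.3665 -0.0048  0.01  ] 
[0.5527 0.3688 0.03  ] [0.5569 0.3245 0.03  ] [0.5563 0.2875 0.03  ]
```

{"fn": "carry_out", "kwargs": {"series": [[2,4.2,0,0,0,3.7,0],[2,4.2,0,0,0,3.7,0],[2,4.2,0,0,0,3.7,0],[2,4.2,0,0,0,3.7,0],[2,4.2,0,0,0,3.7,0],[2,4.2,0,0,0,3.7,0],[2,4.2,0,0,0,3.7,0],[2,4.2,0,0,0,3.7,0],[2,4.2,0,0,0,3.7,0],[2,4.2,0,0,0,3.7,0],[2,4.2,0,0,0,3.7,0],[2,4.2,0,0,0,3.7,0]], "force": 40}}

```text
time: 1.6
eef_pos: [0.3853, 0.001, 0.2312]
tcp_rot: [-3.142, 0.0, 1.057]
wrist_force: [0.3, -0.7, 0.7]
grip_width: -0.0002
grasp_force: 0.0
```

{"fn": "carry_out", "kwargs": {"series": [[2,4.1,0,0,0,3.7,0],[2,4.1,0,0,0,3.7,0],[2,4.1,0,0,0,3.7,0],[2,4.1,0,0,0,3.7,0],[2,4.1,0,0,0,3.7,0],[2,4.1,0,0,0,3.7,0],[2,4.1,0,0,0,3.7,0],[2,4.1,0,0,0,3.7,0],[0,0,0,0,0,0,0],[0,0,0,0,0,0,0]]}}

```text
time: 2.85
eef_pos: [0.5445, 0.3271, 0.2306]
tcp_rot: [-3.14, 0.001, 1.571]
wrist_force: [-0.8, -0.3, 0.3]
grip_width: -0.0001
grasp_force: 0.0
```

```bash
python3 - <<'E'
from h import *
snap("wrist","w0")
s=state();print(s["eef_pos"],s["tcp_rot"],s["time"],s["grip_width"])
E
```

```text
[0.54448918 0.32669752 0.23101281] [-3.14063578e+00  7.16412050e-04  1.57061479e+00] 2.9 0.00011097798160152277
```

View pics/w0.png

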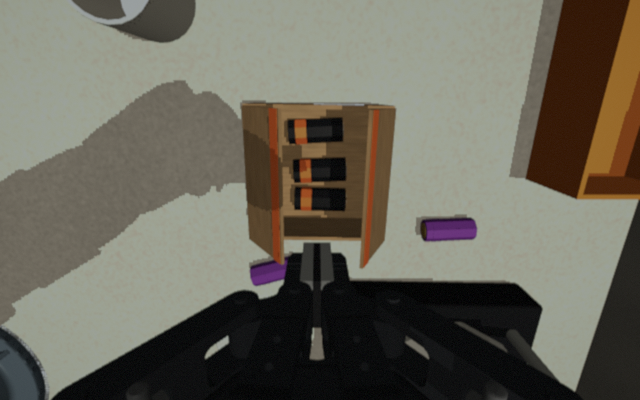

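```bash
python3 - <<'E'
from h import *
c=ld("w0"); print(-c["R"].T@c["t"],c["R"].round(2).tolist())
for p in[(288,131),(342,129),(293,170),(346,168),(293,199),(345,199),(315,130),(319,169),(319,198)]:print(p,ray(c,*p,.028).round(4))
for p in[(244,102),(394,106),(252,240),(367,264),(270,104),(282,262),(374,108),(362,264)]:print(p,ray(c,*p,.063).round(4),ray(c,*p,.12).round(4))
E
```

```text
[0.5440047  0.40539179 0.37171836] [[1.0, -0.0, -0.0], [0.0, -0.95, 0.31], [-0.0, -0.31, -0.95]]
(288, 131) [0.5126 0.3706 0.028 ]
(342, 129) [0.5709 0.3727 0.028 ]
(293, 170) [0.517  0.3276 0.028 ]
(346, 168) [0.5764 0.3299 0.028 ]
(293, 199) [0.5162 0.2933 0.028 ]
(345, 199) [0.5763 0.2934 0.028 ]
(315, 130) [0.5418 0.3717 0.028 ]
(319, 169) [0.5462 0.3287 0.028 ]
(319, 198) [0.5463 0.2946 0.028 ]
(244, 102) [0.475  0.4011 0.063 ] [0.4877 0.4019 0.12  ]
(394, 106) [0.6168 0.3974 0.063 ] [0.6034 0.3989 0.12  ]
(252, 240) [0.4735 0.258  0.063 ] [0.4865 0.2852 0.12  ]
(367, 264) [0.5996 0.2287 0.063 ] [0.5893 0.2613 0.12  ]
(270, 104) [0.4995 0.3993 0.063 ] [0.5077 0.4004 0.12  ]
(282, 262) [0.5051 0.2311 0.063 ] [0.5123 0.2633 0.12  ]
(374, 108) [0.598  0.3956 0.063 ] [0.588  0.3974 0.12  ]
(362, 264) [0.594  0.2287 0.063 ] [0.5848 0.2613 0.12  ]
```

{"fn": "carry_out", "kwargs": {"series": [[0.2,0,-3,0,0,0,0],[0,0,-3,0,0,0,0],[0,0,-3,0,0,0,0],[0,0,-3,0,0,0,0],[0,0,-2.2,0,0,0,0],[0,0,0,0,0,0,0],[-1,0,0,0,0,0,0],[-1,0,0,0,0,0,0],[-1,0,0,0,0,0,0],[-1,0,0,0,0,0,0],[-1,0,0,0,0,0,0],[-1,0,0,0,0,0,0]]}}

```text
time: 4.4
eef_pos: [0.4886, 0.3283, 0.0927]
tcp_rot: [3.136, -0.003, 1.571]
wrist_force: [1.0, -2.7, 23.5]
grip_width: -0.0002
grasp_force: 12.3
```

{"fn": "carry_out", "kwargs": {"series": [[-1,0,0,0,0,0,0],[-1,0,0,0,0,0,0],[-1,0,0,0,0,0,0],[-1,0,0,0,0,0,0],[-1,0,-0.1,0,0,0,0],[-0.5,0,-0.2,0,0,0,0],[0,0,0,0,0,0,0]]}}

```text
time: 5.28
eef_pos: [0.4314, 0.3274, 0.0861]
tcp_rot: [-3.141, 0.0, 1.572]
wrist_force: [-0.4, 0.1, -0.4]
grip_width: -0.0001
grasp_force: 0.0
```

{"fn": "carry_out", "kwargs": {"series": [[0,0,4,0,0,0,0],[3,0,4,0,0,0,0],[4.5,0,0,0,0,0,0],[4,0,0,0,0,0,0],[0,0,-3,0,0,0,0],[0,0,-3,0,0,0,0],[0,0,0,0,0,0,0],[1,0,0,0,0,0,0],[1,0,0,0,0,0,0],[1,0,0,0,0,0,0],[1,0,0,0,0,0,0],[1,0,0,0,0,0,0]]}}

```text
time: 6.78
eef_pos: [0.5978, 0.3274, 0.1064]
tcp_rot: [3.142, -0.0, 1.571]
wrist_force: [-0.9, 0.1, 0.4]
grip_width: -0.0003
grasp_force: 0.3
```

{"fn": "carry_out", "kwargs": {"series": [[1,0,0,0,0,0,0],[1,0,0,0,0,0,0],[1,0,0,0,0,0,0],[1,0,-0.5,0,0,0,0],[1,0,-0.5,0,0,0,0],[1,0,-0.5,0,0,0,0],[0.5,0,-0.5,0,0,0,0],[0,0,0,0,0,0,0]]}}

```text
time: 7.78
eef_pos: [0.6621, 0.3272, 0.0854]
tcp_rot: [-3.141, 0.0, 1.571]
wrist_force: [-0.7, -0.3, -0.0]
grip_width: 0.0002
grasp_force: 0.0
```

{"fn": "carry_out", "kwargs": {"series": [[0,0,4,0,0,0,0],[0,0,4,0,0,0,0],[-4,0,3,0,0,0,7.6],[-4,0,0,0,0,0,7.6],[-3.8,0,0,0,0,0,7.6],[0,0,0,0,0,0,7.6],[0,0,0,0,0,0,7.6]]}}

```text
time: 8.65
eef_pos: [0.5444, 0.3277, 0.1969]
tcp_rot: [3.14, -0.001, 1.572]
wrist_force: [0.5, -0.3, 0.3]
grip_width: 0.076
grasp_force: 0.0
```

```bash
python3 - <<'E'
from h import *
snap("wrist","w1");snap("scene","s1")
a=ld("w1")["im"][60:320,180:460];b=ld("s1")["im"][270:400,250:400]
cv2.imwrite('pics/m2.png',np.hstack([cv2.resize(a,(420,390)),cv2.resize(b,(375,390))]))
s=state();print(s["eef_pos"],s["tcp_rot"],s["time"],s["grip_width"])
E
```

```text
[0.54486905 0.32754181 0.19626926] [ 3.14113032e+00 -1.54953373e-04  1.57096149e+00] 8.75 0.0758396630729057
```

View pics/m2.png

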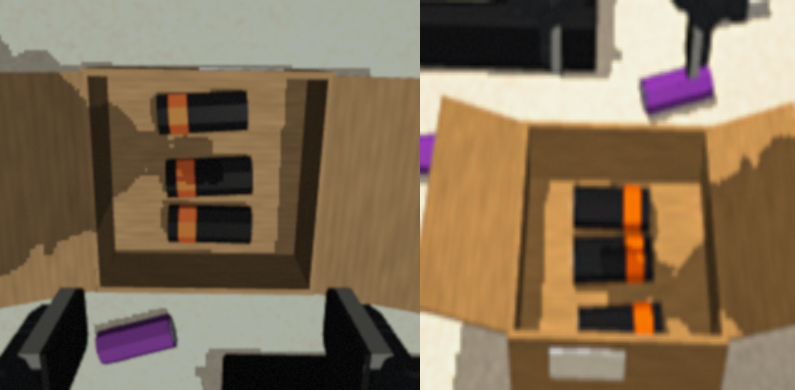

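```bash
python3 - <<'E'
from h import *
c=ld("w1")
for p in[(156,114),(247,111),(166,178),(252,174),(168,223),(252,225),(202,98),(202,130),(209,160),(209,194),(210,207),(210,241)]:print(p,ray(c,180+p[0]/1.5,60+p[1]/1.5,.024).round(4))
for p in [(84,75),(98,290),(332,70),(312,292)]:print(p,ray(c,180+p[0]/1.5,60+p[1]/1.5,.063).round(4))
E
```

```text
(156, 114) [0.5115 0.3696 0.024 ]
(247, 111) [0.5717 0.3716 0.024 ]
(166, 178) [0.5171 0.3261 0.024 ]
(252, 174) [0.5763 0.3289 0.024 ]
(168, 223) [0.5177 0.2931 0.024 ]
(252, 225) [0.5775 0.2916 0.024 ]
(202, 98) [0.542 0.38  0.024]
(202, 130) [0.542  0.3591 0.024 ]
(209, 160) [0.5467 0.3387 0.024 ]
(209, 194) [0.5468 0.3146 0.024 ]
(210, 207) [0.5475 0.3051 0.024 ]
(210, 241) [0.5476 0.2793 0.024 ]
(84, 75) [0.4755 0.3959 0.063 ]
(98, 290) [0.4741 0.2606 0.063 ]
(332, 70) [0.6154 0.3986 0.063 ]
(312, 292) [0.6139 0.2592 0.063 ]
```

{"fn": "carry_out", "kwargs": {"series": [[0.25,0,-3.5,0,0,1,6.9],[0,0,-3.5,0,0,1,6.9],[0,0,-3.5,0,0,0,6.9],[0,0,-2.5,0,0,0,6.9],[0,0,-1.5,0,0,0,6.9],[0,0,-1.5,0,0,0,6.9],[0,0,-1,0,0,0,6.9],[0,0,0,0,0,0,6.9]]}}

```text
time: 9.75
eef_pos: [0.5463, 0.3273, 0.0258]
tcp_rot: [-3.141, 0.0, 1.606]
wrist_force: [0.4, -0.2, 0.9]
grip_width: 0.0688
grasp_force: 0.0
```

{"fn": "carry_out", "kwargs": {"series": [[0,0,-0.6,0,0,0,6.9],[0,0,-0.6,0,0,0,6.9],[0,0,-0.4,0,0,0,6.9],[0,0,0,0,0,0,6.9]]}}

```text
time: 10.25
eef_pos: [0.5462, 0.3273, 0.0099]
tcp_rot: [-3.141, 0.0, 1.606]
wrist_force: [-0.1, 0.2, 0.5]
grip_width: 0.0687
grasp_force: 0.0
```

{"fn": "carry_out", "kwargs": {"series": [[0,0,-0.4,0,0,0,6.9],[0,0,0,0,0,0,5.6],[0,0,0,0,0,0,5.6],[0,0,0,0,0,0,5.6],[0,0,0,0,0,0,5.6],[0,0,2,0,0,0,5.6],[0,0,3,0,0,0,5.6],[0,0,4,0,0,0,5.6],[0,0,5,0,0,0,5.6],[0,0,5,0,0,0,5.6],[0,0,0,0,0,0,5.6]], "force": 30}}

```text
time: 11.62
eef_pos: [0.5482, 0.3285, 0.2008]
tcp_rot: [3.135, -0.004, 1.606]
wrist_force: [0.4, 1.1, -1.8]
grip_width: 0.0591
grasp_force: 32.9
```

```bash
python3 - <<'E'
from h import *
snap("scene","s2");snap("top","t2")
a=ld("s2")["im"][200:400,230:400];b=ld("t2")["im"][150:290,390:490]
cv2.imwrite('pics/m3.png',np.hstack([cv2.resize(a,(340,400)),cv2.resize(b,(400,560),interpolation=cv2.INTER_CUBIC)[:400]])) if 0 else cv2.imwrite('pics/m3.png',np.hstack([cv2.resize(a,(374,440)),cv2.resize(b,(400,560),interpolation=cv2.INTER_CUBIC)[:440]]))
s=state();print(s["eef_pos"],s["tcp_rot"],s["grip_width"],s["grasp_force"])
E
```

```text
[0.5465247  0.32749854 0.19637408] [ 3.14107945e+00 -3.48939664e-04  1.60625140e+00] 0.05922415281829815 32.92942101485096
```

View pics/m3.png

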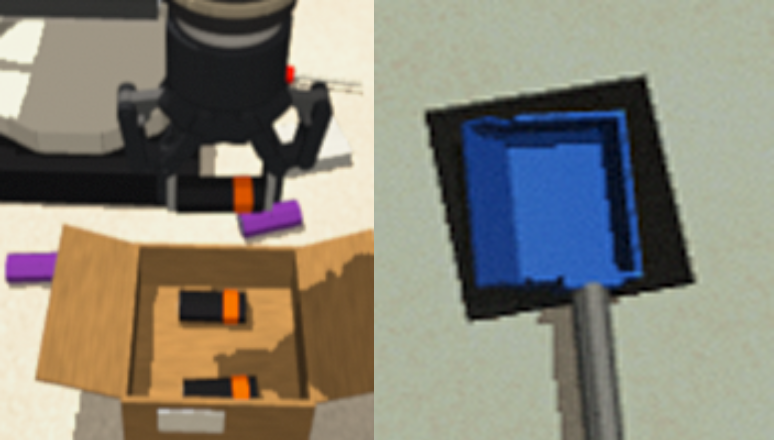

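{"fn": "carry_out", "kwargs": {"series": [[-3.5,-4,0,0,0,0,5.6],[-3.5,-5,0,0,0,0,5.6],[-3.5,-5,0,0,0,0,5.6],[-3.5,-5,0,0,0,0,5.6],[0,-6,0,0,0,-0.5,5.6],[0,-6,0,0,0,-0.5,5.6],[0,-6,0,0,0,-0.5,5.6],[0,-6,0,0,0,-0.5,5.6],[0,-6,0,0,0,-0.5,5.6],[2,-5,0,0,0,-0.5,5.6],[3.5,-5,0,0,0,-0.5,5.6],[3.5,-4,0,0,0,-0.8,5.6]]}}

```text
time: 13.22
eef_pos: [0.4963, -0.3044, 0.1945]
tcp_rot: [-3.139, -0.001, 1.529]
wrist_force: [0.4, 0.4, 0.3]
grip_width: 0.0595
grasp_force: 32.9
```

{"fn": "carry_out", "kwargs": {"series": [[3,-1,0,0,0,0,5.6],[3,-1,0,0,0,0,5.6],[0.8,0,0,0,0,0,5.6],[0,0,0,0,0,0,5.6],[0,0,0,0,0,0,5.6]]}}

```text
time: 13.85
eef_pos: [0.5635, -0.322, 0.196]
tcp_rot: [-3.14, -0.0, 1.531]
wrist_force: [-0.4, 1.3, -0.1]
grip_width: 0.0597
grasp_force: 32.9
```

```bash
python3 - <<'E'
from h import *
snap("wrist","w2")
s=state();print(s["eef_pos"],s["tcp_rot"],s["time"],s["grip_width"])
E
```

```text
[ 0.56357581 -0.32211563  0.19641297] [-3.14105058e+00 -1.61249293e-04  1.53120979e+00] 13.9 0.05903193088478695
```

View pics/w2.png

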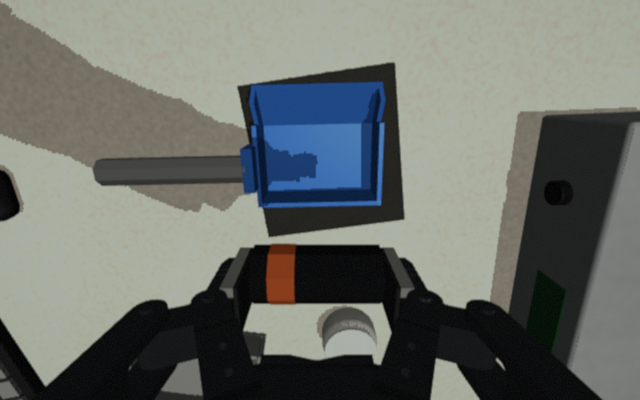

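```bash
python3 - <<'E'
from h import *
c=ld("w2")
for z,ps in((.008,[(265,124),(363,123),(363,189),(268,191)]),(.05,[(258,207),(382,205)]),(.038,[(253,84),(383,83)]),(.056,[(95,172),(243,168)]),(.004,[(238,87),(394,63),(404,218),(269,237)])):
    P=np.array([ray(c,*p,z) for p in ps]);print(z,P.round(4).tolist(),P.mean(0).round(4))
E
```

```text
0.008 [[0.5116, -0.2676, 0.008], [0.6123, -0.2706, 0.008], [0.6127, -0.3412, 0.008], [0.5084, -0.3394, 0.008]] [ 0.5612 -0.3047  0.008 ]
0.05 [[0.5046, -0.343, 0.05], [0.6252, -0.3457, 0.05]] [ 0.5649 -0.3444  0.05  ]
0.038 [[0.5089, -0.23, 0.038], [0.6258, -0.2338, 0.038]] [ 0.5674 -0.2319  0.038 ]
0.056 [[0.3591, -0.301, 0.056], [0.4958, -0.3026, 0.056]] [ 0.4275 -0.3018  0.056 ]
0.004 [[0.4871, -0.2306, 0.004], [0.643, -0.2146, 0.004], [0.6602, -0.3787, 0.004], [0.504, -0.3964, 0.004]] [ 0.5736 -0.3051  0.004 ]
```

{"fn": "carry_out", "kwargs": {"series": [[0.1,-0.1,-4,0,0,0,5.6],[0,0,-4,0,0,0,5.6],[0,0,-4,0,0,0,5.6],[0,0,-3,0,0,0,5.6],[0,0,-1.5,0,0,0,5.6],[0,0,-1.0,0,0,0,5.6],[0,0,-0.6,0,0,0,5.6],[0,0,0,0,0,0,5.6]]}}

```text
time: 14.9
eef_pos: [0.566, -0.3238, 0.0158]
tcp_rot: [3.141, 0.0, 1.531]
wrist_force: [1.2, 0.8, -0.5]
grip_width: 0.0592
grasp_force: 33.3
```

{"fn": "carry_out", "kwargs": {"series": [[0,0,0,0,0,0,7.0],[0,0,0,0,0,0,7.0],[0,0,0,0,0,0,7.0],[0,0,2,0,0,0,7.0],[0,0,4,0,0,0,7.0],[0,0,5,0,0,0,7.0],[0,0,5,0,0,0,7.0],[-3,3,2,0,0,1,7.0],[-4.5,4,0,0,0,1,7.0],[-4.5,4,0,0,0,1,7.0],[-4.5,4,0,0,0,1,7.0]]}}

```text
time: 16.27
eef_pos: [0.3986, -0.1723, 0.1951]
tcp_rot: [-3.141, -0.0, 1.601]
wrist_force: [0.4, -0.1, 0.1]
grip_width: 0.0697
grasp_force: 0.0
```

{"fn": "carry_out", "kwargs": {"series": [[0,5.5,0,0,0,0,7.0],[0,6,0,0,0,0,7.0],[0,6,0,0,0,0,7.0],[0,6,0,0,0,0,7.0],[0,6,0,0,0,0,7.0],[0,6,0,0,0,0,7.0],[3.6,4.7,0,0,0,0,7.0],[3.6,4.7,0,0,0,0,7.0],[3.6,4.7,0,0,0,0,7.0],[3.6,4.7,0,0,0,0,7.0],[0,0,0,0,0,0,7.0]]}}

```text
time: 17.65
eef_pos: [0.5458, 0.3721, 0.1926]
tcp_rot: [-3.14, 0.001, 1.603]
wrist_force: [0.3, -0.2, 0.0]
grip_width: 0.07
grasp_force: 0.0
```

{"fn": "carry_out", "kwargs": {"series": [[0,0,-4,0,0,0,7.0],[0,0,-4,0,0,0,7.0],[0,0,-4,0,0,0,7.0],[0,0,-3,0,0,0,7.0],[0,0,-1.5,0,0,0,7.0],[0,0,-1.5,0,0,0,7.0],[0,0,-0.8,0,0,0,7.0],[0,0,0,0,0,0,7.0]]}}

```text
time: 18.65
eef_pos: [0.5444, 0.3694, 0.0073]
tcp_rot: [-3.141, 0.0, 1.601]
wrist_force: [-0.5, 0.1, 0.4]
grip_width: 0.0701
grasp_force: 0.0
```

{"fn": "carry_out", "kwargs": {"series": [[-0.2,0,0,0,0,0,7.0],[0,0,0,0,0,0,5.6],[0,0,0,0,0,0,5.6],[0,0,0,0,0,0,5.6],[0,0,0,0,0,0,5.6],[0,0,2,0,0,0,5.6],[0,0,4,0,0,0,5.6],[0,0,4,0,0,0,5.6],[0,0,4,0,0,0,5.6],[0,0,5,0,0,0,5.6]]}}

```text
time: 19.9
eef_pos: [0.542, 0.3691, 0.1981]
tcp_rot: [-3.141, 0.001, 1.601]
wrist_force: [0.6, 0.9, -0.6]
grip_width: 0.0594
grasp_force: 32.5
```

{"fn": "carry_out", "kwargs": {"series": [[-3.5,-4,0,0,0,0,5.6],[-3.5,-5,0,0,0,0,5.6],[-3.5,-5,0,0,0,0,5.6],[-3.5,-5,0,0,0,0,5.6],[0,-6,0,0,0,-0.5,5.6],[0,-6,0,0,0,-0.5,5.6],[0,-6,0,0,0,-0.5,5.6],[0,-6,0,0,0,-0.5,5.6],[0,-6,0,0,0,-0.5,5.6],[2.3,-5,0,0,0,-0.5,5.6],[3.5,-5,0,0,0,-0.5,5.6],[3.5,-4,0,0,0,-0.8,5.6]]}}

```text
time: 21.4
eef_pos: [0.4961, -0.2629, 0.1975]
tcp_rot: [3.141, 0.0, 1.524]
wrist_force: [1.0, 0.2, 0.4]
grip_width: 0.0591
grasp_force: 32.6
```

{"fn": "carry_out", "kwargs": {"series": [[3,-3,0,0,0,0,5.6],[3,-1.5,0,0,0,0,5.6],[0.8,0,0,0,0,0,5.6],[0,0,0,0,0,0,5.6],[0,0,0,0,0,0,5.6]]}}

```text
time: 22.02
eef_pos: [0.5627, -0.3049, 0.1976]
tcp_rot: [-3.141, -0.0, 1.526]
wrist_force: [0.1, 0.7, -1.1]
grip_width: 0.0591
grasp_force: 32.6
```

```bash
python3 - <<'E'
from h import *
snap("wrist","w3")
s=state();print(s["eef_pos"],s["tcp_rot"],s["time"],s["grip_width"])
E
```

```text
[ 0.56275472 -0.30496409  0.19775173] [-3.14150162e+00  7.38453590e-05  1.52628089e+00] 22.075 0.05940115861563548
```

View pics/w3.png

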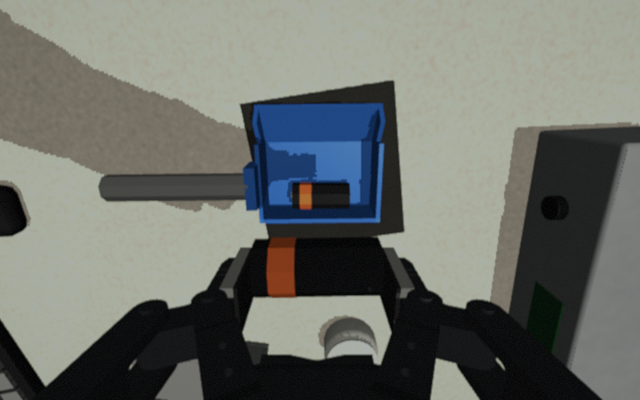

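```bash
python3 - <<'E'
from h import *
c=ld("w3")
for z,ps in((.034,[(290,183),(349,182)]),(.05,[(261,222),(381,221)]),(.038,[(254,103),(384,103)])):
    P=np.array([ray(c,*p,z) for p in ps]);print(z,P.round(4).tolist(),P.mean(0).round(4))
E
```

```text
0.034 [[0.535, -0.3076, 0.034], [0.5944, -0.3092, 0.034]] [ 0.5647 -0.3084  0.034 ]
0.05 [[0.5049, -0.3421, 0.05], [0.6241, -0.3463, 0.05]] [ 0.5645 -0.3442  0.05  ]
0.038 [[0.5076, -0.229, 0.038], [0.6272, -0.2344, 0.038]] [ 0.5674 -0.2317  0.038 ]
```

{"fn": "carry_out", "kwargs": {"series": [[0.2,1.5,-4,0,0,0,5.6],[0,0,-4,0,0,0,5.6],[0,0,-4,0,0,0,5.6],[0,0,-3,0,0,0,5.6],[0,0,-1.5,0,0,0,5.6],[0,0,-1.0,0,0,0,5.6],[0,0,-0.6,0,0,0,5.6],[0,0,0,0,0,0,5.6]]}}

```text
time: 23.08
eef_pos: [0.5661, -0.2908, 0.0169]
tcp_rot: [3.14, 0.0, 1.526]
wrist_force: [0.5, 1.2, 0.2]
grip_width: 0.0593
grasp_force: 33.2
```

{"fn": "carry_out", "kwargs": {"series": [[0,0,0,0,0,0,7.0],[0,0,0,0,0,0,7.0],[0,0,0,0,0,0,7.0],[0,0,2,0,0,0,7.0],[0,0,4,0,0,0,7.0],[0,0,5,0,0,0,7.0],[0,0,5,0,0,0,7.0],[-3,3,2,0,0,1,7.0],[-4.5,4,0,0,0,0,7.0],[-4.5,4,0,0,0,0,7.0],[-4.5,4,0,0,0,0,7.0]]}}

```text
time: 24.45
eef_pos: [0.3985, -0.1394, 0.1961]
tcp_rot: [-3.141, -0.0, 1.543]
wrist_force: [0.3, 0.0, -0.1]
grip_width: 0.0697
grasp_force: 0.0
```

{"fn": "carry_out", "kwargs": {"series": [[0,5.2,0,0,0,0,7.0],[0,6,0,0,0,0,7.0],[0,6,0,0,0,0,7.0],[0,6,0,0,0,0,7.0],[0,6,0,0,0,0,7.0],[3.7,3.5,0,0,0,0,7.0],[3.7,3.5,0,0,0,0,7.0],[3.7,3.5,0,0,0,0,7.0],[3.7,3.5,0,0,0,0,7.0],[0,0,0,0,0,0,7.0],[0,0,0,0,0,0,7.0]]}}

```text
time: 25.82
eef_pos: [0.5476, 0.2909, 0.1957]
tcp_rot: [-3.14, 0.001, 1.544]
wrist_force: [-1.2, -0.2, -0.3]
grip_width: 0.0697
grasp_force: 0.0
```

{"fn": "carry_out", "kwargs": {"series": [[0,0,-4,0,0,0,7.0],[0,0,-4,0,0,0,7.0],[0,0,-4,0,0,0,7.0],[0,0,-3,0,0,0,7.0],[0,0,-1.5,0,0,0,7.0],[0,0,-1.5,0,0,0,7.0],[0,0,-0.9,0,0,0,7.0],[0,0,0,0,0,0,7.0]]}}

```text
time: 26.82
eef_pos: [0.5486, 0.2915, 0.0074]
tcp_rot: [3.141, -0.0, 1.543]
wrist_force: [-0.9, -0.3, -0.4]
grip_width: 0.0699
grasp_force: 0.0
```

{"fn": "carry_out", "kwargs": {"series": [[0,0,0,0,0,0,7.0],[0,0,0,0,0,0,5.6],[0,0,0,0,0,0,5.6],[0,0,0,0,0,0,5.6],[0,0,0,0,0,0,5.6],[0,0,2,0,0,0,5.6],[0,0,4,0,0,0,5.6],[0,0,4,0,0,0,5.6],[0,0,4,0,0,0,5.6],[0,0,5,0,0,0,5.6]]}}

```text
time: 28.08
eef_pos: [0.5479, 0.2911, 0.1978]
tcp_rot: [-3.14, 0.001, 1.543]
wrist_force: [0.4, 1.0, -0.5]
grip_width: 0.059
grasp_force: 32.6
```

{"fn": "carry_out", "kwargs": {"series": [[-3.5,-4,0,0,0,0,5.6],[-3.5,-5,0,0,0,0,5.6],[-3.5,-5,0,0,0,0,5.6],[-3.5,-5,0,0,0,0,5.6],[0,-6,0,0,0,0,5.6],[0,-6,0,0,0,0,5.6],[0,-6,0,0,0,0,5.6],[0,-6,0,0,0,0,5.6],[2.3,-4,0,0,0,0,5.6],[3.5,-4,0,0,0,0,5.6],[3.5,-4,0,0,0,0,5.6]]}}

```text
time: 29.45
eef_pos: [0.5021, -0.2602, 0.1973]
tcp_rot: [3.141, 0.0, 1.543]
wrist_force: [0.5, 0.5, 0.2]
grip_width: 0.0593
grasp_force: 32.6
```

Look at the scoop before dropping the third.

{"fn": "carry_out", "kwargs": {"series": [[3.2,-1.5,0,0,0,0,5.6],[3.2,-1.5,0,0,0,0,5.6],[0,0,0,0,0,0,5.6],[0,0,0,0,0,0,5.6]]}}

```text
time: 29.95
eef_pos: [0.5648, -0.2882, 0.1968]
tcp_rot: [-3.14, -0.001, 1.544]
wrist_force: [-0.3, -0.0, -1.2]
grip_width: 0.0592
grasp_force: 32.7
```

```bash
python3 - <<'E'
from h import *
snap("wrist","w4");im=ld("w4")["im"][60:260,80:430]
cv2.imwrite('pics/w4c.png',cv2.resize(im,None,fx=2,fy=2,interpolation=cv2.INTER_CUBIC))
s=state();print(s["eef_pos"],s["tcp_rot"],s["time"],s["grip_width"])
E
```

```text
[ 0.56458573 -0.28804791  0.19717804] [-3.14058880e+00 -4.25491031e-04  1.54347183e+00] 30.0 0.05948378695141808
```

View pics/w4c.png

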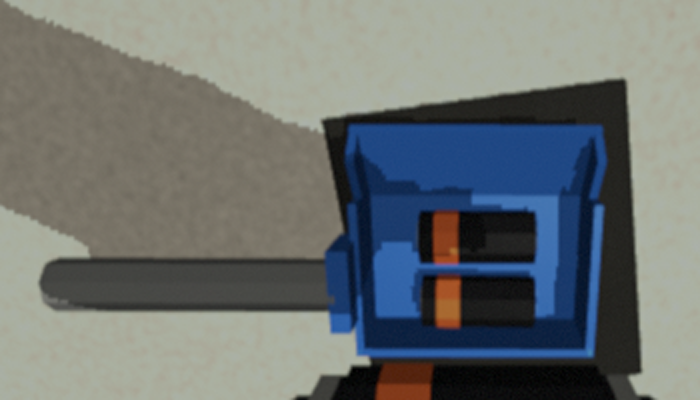

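{"fn": "carry_out", "kwargs": {"series": [[0.1,2.6,-4,0,0,0,5.6],[0,0,-4,0,0,0,5.6],[0,0,-4,0,0,0,5.6],[0,0,-3,0,0,0,5.6],[0,0,-1.3,0,0,0,5.6],[0,0,-0.9,0,0,0,5.6],[0,0,0,0,0,0,5.6]]}}

```text
time: 30.88
eef_pos: [0.5665, -0.2626, 0.0257]
tcp_rot: [3.141, 0.0, 1.543]
wrist_force: [0.5, 0.4, 0.6]
grip_width: 0.0594
grasp_force: 32.7
```

{"fn": "carry_out", "kwargs": {"series": [[0,0,0,0,0,0,7.0],[0,0,0,0,0,0,7.0],[0,0,0,0,0,0,7.0],[0,0,2,0,0,0,7.0],[0,0,4,0,0,0,7.0],[0,0,5,0,0,0,7.0],[0,0,5,0,0,0,7.0],[-1,0,2,0,0,0,7.0],[0,0,0,0,0,0,7.0]]}}

```text
time: 32.0
eef_pos: [0.557, -0.2629, 0.2072]
tcp_rot: [3.139, 0.001, 1.543]
wrist_force: [0.2, 0.0, 0.2]
grip_width: 0.0697
grasp_force: 0.0
```

```bash
python3 - <<'E'
from h import *
snap("wrist","w5");im=ld("w5")["im"][60:300,40:430]
cv2.imwrite('pics/w5c.png',cv2.resize(im,None,fx=2,fy=2,interpolation=cv2.INTER_CUBIC))
s=state();print(s["eef_pos"],s["tcp_rot"],s["time"],s["grip_width"])
E
```

```text
[ 0.55661165 -0.26265358  0.20552744] [3.14062430e+00 4.04364049e-04 1.54318854e+00] 32.05 0.0702636248823758
```

View pics/w5c.png

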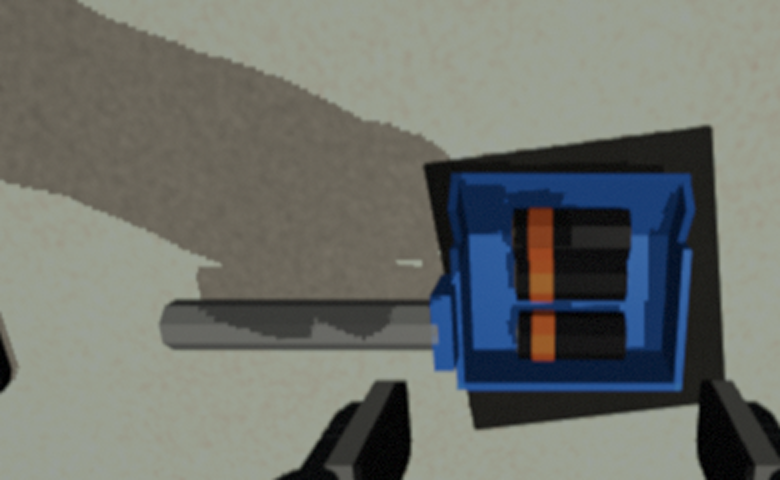

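```bash
python3 - <<'E'
from h import *
c=ld("w5")
f=lambda p,z:ray(c,40+p[0]/2,60+p[1]/2,z).round(4)
print(f((163,325),.056),f((432,323),.056), f((300,301),.06),f((300,349),.05), f((461,387),.05),f((682,387),.05),f((450,174),.038),f((691,174),.038))
E
```

```text
[ 0.3594 -0.2992  0.056 ] [ 0.4946 -0.302   0.056 ] [ 0.4319 -0.287   0.06  ] [ 0.4234 -0.317   0.05  ] [ 0.5055 -0.3414  0.05  ] [ 0.623  -0.3449  0.05  ] [ 0.5066 -0.2303  0.038 ] [ 0.6259 -0.2337  0.038 ]
```

{"fn": "carry_out", "kwargs": {"series": [[-3,-1,0,0,0,-10,5],[-3,-1,0,0,0,-10,5],[-3,-1,0,0,0,-10,5],[-3,-1,0,0,0,-10,5],[-1,-1,0,0,0,-10,5],[0,-1,0,0,0,-10,5],[0,-1,0,0,0,-10,5],[0,-1,0,0,0,-10,5],[0,-1,0,0,0,-10,5],[0,0,0,0,0,0,5]]}}

```text
time: 33.3
eef_pos: [0.4261, -0.3526, 0.2035]
tcp_rot: [-3.14, 0.002, -0.027]
wrist_force: [-1.1, -1.1, -0.8]
grip_width: 0.0503
grasp_force: 0.0
```

{"fn": "carry_out", "kwargs": {"series": [[0,0,0,9,0,0,5],[0,0,0,9,0,0,5],[0,0,0,9,0,0,5],[0,0,0,9,0,0,5],[0,0,0,9,0,0,5],[0,0,0,0,0,0,5],[0,0,0,0,0,0,5]]}}

```text
time: 34.17
eef_pos: [0.4267, -0.3523, 0.2051]
tcp_rot: [-2.359, 0.018, -0.018]
wrist_force: [0.1, -0.5, 0.3]
grip_width: 0.0502
grasp_force: 0.0
```

```bash
python3 - <<'E'
from h import *
s=state();print(s["eef_pos"],s["joint_pos"].round(3));M=Rn.from_euler('xyz',s["tcp_rot"]).as_matrix();print(M.round(3))
E
```

```text
[ 0.42667279 -0.35230333  0.20509251] [-0.927  0.79   0.557  2.011  0.437  2.085]
[[ 1.    -0.025 -0.   ]
 [-0.018 -0.708  0.706]
 [-0.018 -0.705 -0.709]]
```

{"fn": "carry_out", "kwargs": {"series": [[0,0.9,-3.5,0,0,0,5],[0,0,-3.5,0,0,0,5],[0,0,-3.6,0,0,0,5],[0,0,0,0,0,0,5],[0,1.5,-1.5,0,0,0,5],[0,1.5,-1.5,0,0,0,5],[0,1.5,-1.5,0,0,0,5],[0,0,0,0,0,0,5]]}}

```text
time: 35.17
eef_pos: [0.4269, -0.2978, 0.0567]
tcp_rot: [-2.359, 0.018, -0.017]
wrist_force: [-0.5, -0.2, 0.4]
grip_width: 0.0496
grasp_force: 0.0
```

{"fn": "carry_out", "kwargs": {"series": [[0,1,-1,0,0,0,5],[0,0.15,-0.15,0,0,0,5],[0,0,0,0,0,0,5]]}}

```text
time: 35.55
eef_pos: [0.4265, -0.2872, 0.043]
tcp_rot: [-2.357, 0.019, -0.019]
wrist_force: [0.9, -0.9, 0.8]
grip_width: 0.0501
grasp_force: 0.0
```

{"fn": "carry_out", "kwargs": {"series": [[0,0,0,0,0,0,2],[0,0,0,0,0,0,2],[0,0,0,0,0,0,2],[0,0,0,0,0,0,2],[0,0,0,0,0,0,2],[0,0,0,0,0,0,2]], "force": 110}}

```text
time: 36.3
eef_pos: [0.4265, -0.2871, 0.0428]
tcp_rot: [-2.356, 0.019, -0.019]
wrist_force: [-0.6, -0.9, 2.8]
grip_width: 0.022
grasp_force: 100.1
```

```bash
python3 - <<'E'
from h import *
snap("top","t3");im=ld("t3")["im"][150:290,390:490];im2=ld("t0")["im"][150:290,390:490]
cv2.imwrite('pics/t3c.png',cv2.resize(np.hstack([im2,im]),None,fx=4,fy=4,interpolation=cv2.INTER_CUBIC))
s=state();print(s)
E
```

```text
{'time': 36.35, 'joint_pos': array([-0.86860299,  0.8090588 ,  0.15830477,  1.57202012,  0.47432189,
        2.1373429 ]), 'joint_velocities': array([ 6.20937447e-04, -5.33338261e-05, -1.35329318e-03,  1.78408456e-04,
       -5.77586632e-04, -4.64633010e-04]), 'tau': array([ 9.34375171e-01, -8.03025413e+01,  2.20004708e+01,  6.53604537e+00,
        1.47411525e+00, -4.21395502e-02]), 'eef_pos': array([ 0.42646113, -0.2871149 ,  0.04279983]), 'tcp_rot': array([-2.35641719,  0.01933339, -0.01940475]), 'wrist_force': array([-0.08681165, -1.20781101,  2.15840385]), 'ft_torque': array([-0.62197701,  0.11196989,  0.03385475]), 'grasp_force': 100.08411560207605, 'grip_width': 0.022433369455011416}
```

View pics/t3c.png

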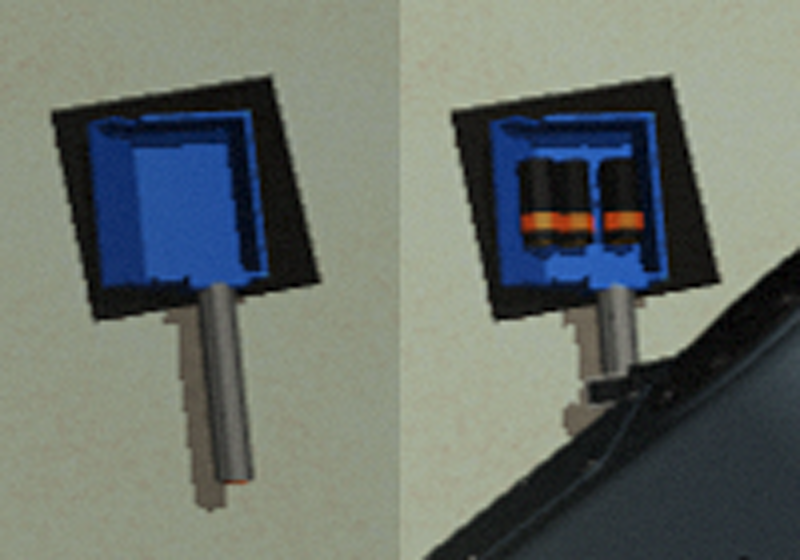

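{"fn": "carry_out", "kwargs": {"series": [[0,0,0.5,0,0,0,2],[0,0,1,0,0,0,2],[0,0,1,0,0,0,2],[0,0,1.5,0,0,0,2],[0,0,1.5,0,0,0,2],[0,0,1.5,0,0,0,2],[0,0,1.5,0,0,0,2],[0,0,1.5,0,0,0,2],[0,0,1.4,0,0,0,2],[0,0,0,0,0,0,2]]}}

```text
time: 37.6
eef_pos: [0.4267, -0.2873, 0.1577]
tcp_rot: [-2.358, 0.018, -0.019]
wrist_force: [0.7, -0.3, -3.9]
grip_width: 0.022
grasp_force: 100.6
```

```bash
python3 - <<'E'
from h import *
snap("scene","s3");im=ld("s3")["im"][80:300,190:440]
cv2.imwrite('pics/s3c.png',cv2.resize(im,None,fx=2.5,fy=2.5,interpolation=cv2.INTER_CUBIC))
s=state();print(s["eef_pos"],s["joint_pos"].round(3),s["ft_torque"],s["wrist_force"])
E
```

```text
[ 0.42657618 -0.28721585  0.15698273] [-0.869  0.713  0.28   1.789  0.474  2.137] [-0.95065972  0.43026711  0.14021198] [ 0.26963358  0.1562922  -2.23595315]
```

View pics/s3c.png

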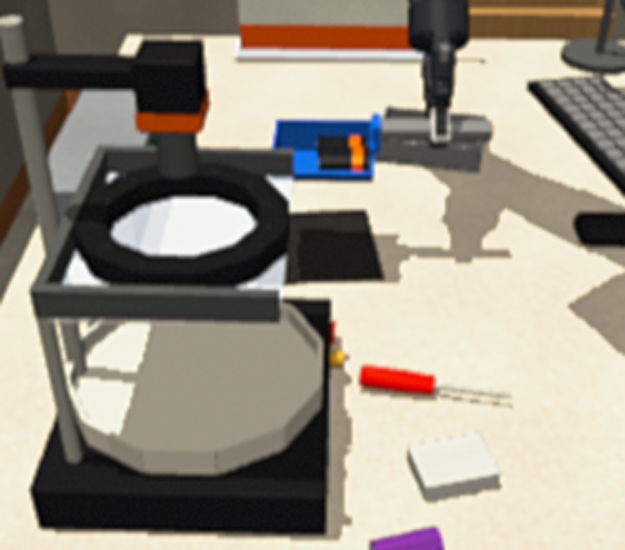

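{"fn": "carry_out", "kwargs": {"series": [[0.3,1,0,0,0,0,2],[0.8,2,0,0,0,0,2],[0.8,2.7,0,0,0,0,2],[0.8,2.7,0,0,0,0,2],[0.8,2.7,0,0,0,0,2],[0.8,2.7,0,0,0,0,2],[0.8,2.7,0,0,0,0,2],[0.8,2.7,0,0,0,0,2],[0.8,2.7,0,0,0,0,2],[0.8,2.7,0,0,0,0,2],[0.8,2.7,0,0,0,0,2],[0.6,1.5,0,0,0,0,2]]}}

```text
time: 39.15
eef_pos: [0.5148, 0.0036, 0.1569]
tcp_rot: [-2.356, 0.02, -0.017]
wrist_force: [0.0, -0.1, -3.6]
grip_width: 0.0218
grasp_force: 100.7
```

{"fn": "carry_out", "kwargs": {"series": [[0.3,0.7,0,0,0,0,2],[0,0,0,0,0,0,2],[0,0,0,0,0,0,2]]}}

```text
time: 39.52
eef_pos: [0.5184, 0.0074, 0.1566]
tcp_rot: [-2.356, 0.02, -0.02]
wrist_force: [1.5, -0.7, -3.7]
grip_width: 0.0219
grasp_force: 100.6
```

```bash
python3 - <<'E'
from h import *
c=snap("top","t4");c=ld("t4")
s=state();M=Rn.from_euler('xyz',s["tcp_rot"]).as_matrix();g=s["eef_pos"]-.019*M[:,2];print(g,s["joint_pos"].round(3),s["wrist_force"],s["ft_torque"])
# per-step TCP offsets for tipping about handle axis (tool x) in -8deg steps
r=.019*M[:,2];print(M.round(3))
ax=M[:,0]
p=r
for k in range(1,12):
    q=Rn.from_rotvec(-np.radians(8*k)*ax).apply(r);print(k,((q-p)*100).round(2));p=q
print(ax*8)
E
```

```text
[ 0.51842638 -0.00617136  0.17006064] [-0.384  0.48  -0.108  1.34   0.715  2.65 ] [ 0.30775945 -0.56123761 -2.83575646] [-1.12097971  0.22748735 -0.08936221]
[[ 1.    -0.028  0.   ]
 [-0.02  -0.707  0.707]
 [-0.02  -0.707 -0.707]]
1 [-0.01 -0.2  -0.17]
2 [-0.01 -0.22 -0.14]
3 [-0.01 -0.24 -0.11]
4 [-0.01 -0.25 -0.08]
5 [-0.01 -0.26 -0.04]
6 [-0.01 -0.26 -0.  ]
7 [-0.   -0.26  0.03]
8 [-0.   -0.26  0.07]
9 [-0.   -0.24  0.1 ]
10 [-0.   -0.23  0.14]
11 [-0.   -0.21  0.17]
[ 7.99681146 -0.16209058 -0.15726791]
```

{"fn": "carry_out", "kwargs": {"series": [[0,-0.12,-0.11,-5,0.1,0.1,2],[0,-0.13,-0.1,-5,0.1,0.1,2],[0,-0.14,-0.09,-5,0.1,0.1,2],[0,-0.15,-0.08,-5,0.1,0.1,2],[0,-0.15,-0.06,-5,0.1,0.1,2],[0,-0.16,-0.05,-5,0.1,0.1,2],[0,-0.16,-0.04,-5,0.1,0.1,2],[0,-0.16,-0.02,-5,0.1,0.1,2],[0,-0.16,-0.01,-5,0.1,0.1,2],[0,0,0,0,0,0,2],[0,0,0,0,0,0,2]]}}

```text
time: 40.95
eef_pos: [0.5182, -0.008, 0.151]
tcp_rot: [-3.138, 0.021, -0.016]
wrist_force: [0.9, 0.1, -2.3]
grip_width: 0.022
grasp_force: 100.7
```

{"fn": "carry_out", "kwargs": {"series": [[0,-0.16,0.0,-5,0.1,0.1,2],[0,-0.16,0.02,-5,0.1,0.1,2],[0,-0.16,0.03,-5,0.1,0.1,2],[0,-0.16,0.05,-5,0.1,0.1,2],[0,-0.16,0.06,-5,0.1,0.1,2],[0,-0.15,0.07,-5,0.1,0.1,2],[0,-0.15,0.08,-5,0.1,0.1,2],[0,-0.14,0.1,-5,0.1,0.1,2],[0,0,0,0,0,0,2],[0,0,0,0,0,0,2],[0,0,0,0,0,0,2]]}}

```text
time: 42.32
eef_pos: [0.5254, -0.1171, 0.155]
tcp_rot: [2.526, 0.066, 0.117]
wrist_force: [0.4, 0.3, -1.5]
grip_width: 0.0222
grasp_force: 100.9
```

```bash
python3 - <<'E'
from h import *
snap("scene","s5");snap("top","t5");snap("wrist","w6")
s=state();M=Rn.from_euler('xyz',s["tcp_rot"]).as_matrix();g=s["eef_pos"]-.019*M[:,2];print(g,M.round(3),s["joint_pos"].round(3),s["wrist_force"],s["ft_torque"])
for n,cr in(("s5",(190,80,350,310)),):
    im=ld(n)["im"];hsv=cv2.cvtColor(im,cv2.COLOR_BGR2HSV)
    m=cv2.inRange(hsv,(5,150,120),(18,255,255));k,l,st,ce=cv2.connectedComponentsWithStats(m)
    print([(st[i,4],ce[i].round(0).tolist()) for i in range(1,k) if st[i,4]>8])
E
```

```text
[ 0.52504921 -0.10605564  0.17045903] [[ 0.991  0.133  0.014]
 [ 0.117 -0.806 -0.58 ]
 [-0.066  0.576 -0.814]] [ 0.116  0.332 -0.238  1.066 -0.616  3.141] [ 0.27629299  1.27366181 -1.98226295] [ 0.80910646  0.23478596 -0.00703637]
[(np.int32(43), [302.0, 9.0]), (np.int32(225), [422.0, 18.0]), (np.int32(14), [314.0, 67.0]), (np.int32(247), [404.0, 84.0]), (np.int32(266), [301.0, 94.0]), (np.int32(178), [257.0, 129.0]), (np.int32(39), [300.0, 214.0]), (np.int32(9089), [330.0, 349.0]), (np.int32(2988), [146.0, 355.0]), (np.int32(21), [294.0, 359.0])]
```

```bash
python3 - <<'E'
from h import *
a=ld("s5")["im"][90:310,190:400];b=ld("t5")["im"][90:290,250:480];w=ld("w6")["im"]
r=lambda i,w_,h_:cv2.resize(i,(w_,h_),interpolation=cv2.INTER_CUBIC)
m=np.zeros((600,800,3),np.uint8)
m[:420,:400]=r(a,400,420);m[:348,400:]=r(b,400,348);m[350:600,400:]=r(w,400,250)
cv2.imwrite('pics/m5.png',m)
E
```

```text
(no output)
```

View pics/m5.png

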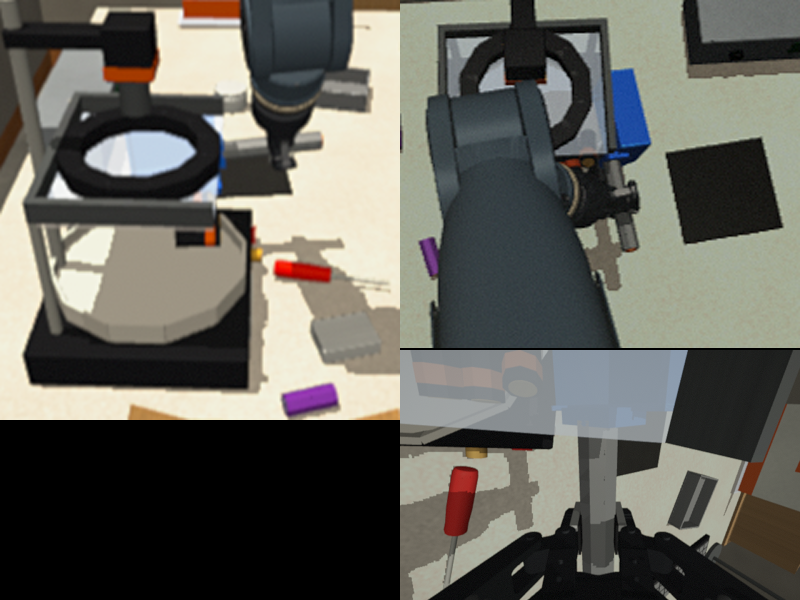

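```bash
cat > plan.py <<'E'
from h import *
s=state();R0=Rn.from_euler('xyz',s["tcp_rot"]);p0=s["eef_pos"];g=p0-.019*R0.as_matrix()[:,2]
T=Rn.from_euler('xyz',[-2.356,0.0,-0.02]);rv=(T*R0.inv()).as_rotvec();N=17
print(np.degrees(rv)/N,g,p0)
r=p0-g;p=r
for k in range(1,N+1):
    q=Rn.from_rotvec(rv*k/N).apply(r);print(((q-p)*100).round(2).tolist());p=q
E
python3 plan.py; python3 - <<'E'
from h import *
im=ld("w6")["im"][0:80,0:260];cv2.imwrite
hsv=cv2.cvtColor(im,cv2.COLOR_BGR2HSV)
for y in range(0,80,3):
    print(''.join('O' if (hsv[y,x,1]>60 and (hsv[y,x,0]<20 or hsv[y,x,0]>172)) else '#' if hsv[y,x,2]<110 else '.' for x in range(0,260,2)))
E
```

```text
[ 4.73101603  0.04507584 -0.53956016] [ 0.52504921 -0.10605564  0.17045903] [ 0.52531805 -0.1170768   0.15498447]
[-0.01, 0.13, -0.09]
[-0.01, 0.14, -0.07]
[-0.01, 0.14, -0.06]
[-0.01, 0.15, -0.05]
[-0.01, 0.15, -0.04]
[-0.0, 0.15, -0.03]
[-0.0, 0.16, -0.01]
[-0.0, 0.16, 0.0]
[-0.0, 0.16, 0.01]
[0.0, 0.15, 0.03]
[0.0, 0.15, 0.04]
[0.0, 0.15, 0.05]
[0.01, 0.14, 0.06]
[0.01, 0.14, 0.07]
[0.01, 0.13, 0.09]
[0.01, 0.12, 0.1]
[0.01, 0.12, 0.11]
..................................................................................................................................
..................................................................................................................................
..................................................................................................................................
..................................................................................................................................
..................................................................................................................................
.
[... 2180 characters left out ...]
.............................................
..................................................................................................................................
..................................................................................................................................
..................................................................................................................................
..................................................................................................................................
..................................................................................................................................
```

{"fn": "carry_out", "kwargs": {"series": [[0,0.13,-0.09,4.7,0,-0.5,2],[0,0.14,-0.07,4.7,0,-0.5,2],[0,0.14,-0.06,4.7,0,-0.5,2],[0,0.15,-0.05,4.7,0,-0.5,2],[0,0.15,-0.04,4.7,0,-0.5,2],[0,0,0,0,0,0,2]]}}

```text
time: 43.22
eef_pos: [0.5253, -0.111, 0.1522]
tcp_rot: [2.933, 0.022, 0.09]
wrist_force: [-0.0, -0.4, -1.5]
grip_width: 0.0218
grasp_force: 100.9
```

```bash
python3 plan.py|head -3; python3 -c "
from h import *
s=state();print(s['joint_pos'].round(3),s['tcp_rot'],s['wrist_force'])"
```

```text
[ 3.35376381  0.04867555 -0.37597014] [ 0.52538675 -0.1070333   0.1707434 ] [ 0.52533061 -0.11099387  0.15216086]
[-0.0, 0.11, -0.02]
[-0.0, 0.11, -0.01]
[-0.089  0.283 -0.177  1.094 -0.209  2.959] [2.93273029 0.02211155 0.0897644 ] [-0.03341085 -0.43319927 -1.45312607]
```

{"fn": "carry_out", "kwargs": {"series": [[0,0.15,-0.03,4.75,0,-0.5,2],[0,0.16,-0.02,4.75,0,-0.5,2],[0,0.16,-0.01,4.75,0,-0.5,2],[0,0.16,0,4.75,0,-0.5,2],[0,0.15,0.02,4.75,0,-0.5,2],[0,0.15,0.03,4.75,0,-0.5,2],[0,0.15,0.04,4.75,0,-0.5,2],[0,0.14,0.06,4.75,0,-0.5,2],[0,0.14,0.07,4.75,0,-0.5,2],[0,0.13,0.08,4.75,0,-0.5,2],[0,0.12,0.1,4.75,0,-0.5,2],[0,0.12,0.11,4.75,0,-0.5,2]]}}

```text
time: 44.72
eef_pos: [0.525, -0.0923, 0.1556]
tcp_rot: [-2.356, -0.015, -0.018]
wrist_force: [-0.1, 0.9, -2.7]
grip_width: 0.0221
grasp_force: 101.0
```

{"fn": "carry_out", "kwargs": {"series": [[-0.5,-1.5,0,0,0,-0.5,2],[-0.8,-2.5,0,0,0,0,2],[-1,-3,0,0,0,0,2],[-1,-3,0,0,0,0,2],[-1,-3,0,0,0,0,2],[-1.5,-3,0,0,0,0,2],[-2,-2,0,0,0,0,2],[-1.5,-1,0,0,0,0,2],[0,0,0,0,0,0,2],[0,0,0,0,0,0,2]]}}

```text
time: 45.98
eef_pos: [0.4325, -0.2822, 0.1564]
tcp_rot: [-2.357, -0.017, -0.027]
wrist_force: [0.4, 0.7, -1.5]
grip_width: 0.0222
grasp_force: 101.0
```

```bash
python3 plan.py|head -1; python3 - <<'E'
from h import *
s=state();print(s["eef_pos"],s["tcp_rot"],s["wrist_force"],s["ft_torque"],s["time"])
snap("top","t6");snap("scene","s6");snap("wrist","w7")
# orange in scene dish region; blue & orange in top scoop
def blobs(n,x0,y0,x1,y1,lo,hi,mn=6):
    im=ld(n)["im"][y0:y1,x0:x1];m=cv2.inRange(cv2.cvtColor(im,cv2.COLOR_BGR2HSV),lo,hi);k,l,st,ce=cv2.connectedComponentsWithStats(m)
    print(n,[(st[i].tolist(),(ce[i]+[x0,y0]).round(0).tolist()) for i in range(1,k) if st[i,4]>=mn])
blobs("s6",190,180,340,300,(4,120,80),(18,255,255));blobs("t6",240,90,500,290,(4,120,80),(18,255,255));blobs("t6",390,150,490,260,(100,100,60),(125,255,255),50)
im=ld("s6")["im"];hsv=cv2.cvtColor(im,cv2.COLOR_BGR2HSV)
for y in range(190,270,2):print(y,''.join('O' if(hsv[y,x,1]>130 and 3<hsv[y,x,0]<19) else '#' if hsv[y,x,2]<60 else '.' for x in range(205,335)))
E
```

```text
[0.00474285 0.05576006 0.02419803] [ 0.4319537  -0.29559282  0.16986321] [ 0.43254115 -0.28217986  0.15641898]
[ 0.43254115 -0.28217986  0.15641898] [-2.35701669 -0.01657289 -0.02717144] [ 0.44290116  0.74099832 -1.50171314] [-0.8816702   0.23808694  0.00510657] 45.975
s6 [([107, 27, 7, 16, 87], [300.0, 215.0]), ([133, 29, 1, 6, 6], [323.0, 212.0]), ([144, 46, 6, 2, 6], [336.0, 226.0])]
t6 [([109, 89, 10, 6, 33], [354.0, 181.0]), ([90, 93, 18, 6, 71], [338.0, 185.0]), ([0, 102, 2, 54, 79], [240.0, 222.0]), ([106, 119, 7, 5, 18], [348.0, 211.0])]
t6 [([30, 15, 49, 49, 1852], [442.0, 190.0])]
190 .....#####..............################################################################............##############################
192 ....#####...................#######################################################.................####..........................
194 ........................................................##........#############...................................................
196 .............................................................................................
[... 4197 characters left out ...]
###########..............
260 ...########......#######..........................................................................##################..............
262 ...########.......##########.................................................................#######################..............
264 ..##########.....###############........................................................############################..............
266 .###################################...............................................#################################..............
268 ########################################.....................................#######################################..............
```

```bash
python3 - <<'E'
from h import *
c=ld("t6")
for p in[(334,185),(343,185),(354,181)]:print(ray(c,*p,.085).round(4))
for p in [(282,214),(300,215)]:print('s',ray(ld("s6"),*p,.08).round(4))
im=c["im"];hsv=cv2.cvtColor(im,cv2.COLOR_BGR2HSV)
for y in range(160,216):print(y,''.join('O' if(hsv[y,x,1]>100 and 3<hsv[y,x,0]<19) else str(min(9,hsv[y,x,2]//26)) for x in range(270,380)))
E
```

```text
[ 0.6161 -0.0043  0.085 ]
[ 0.6146 -0.0291  0.085 ]
[ 0.6241 -0.0603  0.085 ]
s [ 0.6545 -0.0159  0.08  ]
s [ 0.6091 -0.0128  0.08  ]
160 65222222455555556641111111111112356656555555555565555556566566565665665321111111111103666655666664112224666666
161 65222222455565555664111111111122124566655656555655555556555555656656532111111111111125665565666664112224666666
162 65222222455555555564111111111121111245666555555555565555565555566665311111111111111136566556666664112224666666
163 65222222455555565665411111111111111112456655555555556656565555566532111111111111111256665565666664212224666666
164 65222221455555555556521111111111111111124666565555555555656566653211111111111111111365655565666764212224666666
165 65222221455555655665641111111111111111112356665666666665665666531111111111111111112566665555666664212224666666
166 65222221455555656555554011111111111111111123566666666666666543211111111111111111004655566566666665312223566666
167 65322221455555655556564111111111111111111111233333333322222221111111111111111111024555555565665665412223566666
168 653222214555556555555554111111111111111111
[... 4773 characters left out ...]
1114666666
210 66640111111111111111111111112332322333322222322222212222222100000000000001112OOOOO2122222332O2O3OO333335666666
211 6665201111111111111111111111222222222222222222211111112222222222223333333333OO555O2334333344333333344435666666
212 6666411111111011111111000011111222222222222333333333333434333444434444444443OO666OO344434334444433434335666666
213 6666521112211112222233333333333333333333334444434444444444433444444444444443OO444O3344444444444443344435666666
214 66665433344333334443344444443444444434444444444444444433444444444443444444433222233343343344433334653566666666
215 66665444444444444444444444444443434444344444444444444443444343444434334334333333333333333343566666666666666666
```

{"fn": "carry_out", "kwargs": {"series": [[-0.1,-0.5,-1.5,0,1,0.2,2],[0,0,-2,0,1.1,0.2,2],[0,0,-2,0,0,0,2],[0,0,-2,0,0,0,2],[0,0,-1.5,0,0,0,2],[0,0,-1,0,0,0,2],[0,0,-0.6,0,0,0,2],[0,0,-0.3,0,0,0,2],[0,0,0,0,0,0,2],[0,0,0,0,0,0,2]]}}

```text
time: 47.38
eef_pos: [0.4314, -0.2878, 0.0476]
tcp_rot: [-2.358, 0.02, -0.021]
wrist_force: [-0.5, -0.2, -2.5]
grip_width: 0.0219
grasp_force: 101.0
```

{"fn": "carry_out", "kwargs": {"series": [[0,0,-0.2,0,0,0,2],[0,0,-0.2,0,0,0,2],[0,0,0,0,0,0,2]]}}

```text
time: 47.75
eef_pos: [0.4313, -0.2875, 0.0433]
tcp_rot: [-2.357, 0.02, -0.021]
wrist_force: [-1.2, -0.2, -0.0]
grip_width: 0.0222
grasp_force: 101.2
```

{"fn": "carry_out", "kwargs": {"series": [[0,0,-0.05,0,0,0,2],[0,0,0,0,0,0,3],[0,0,0,0,0,0,5],[0,0,0,0,0,0,5],[0,0,0,0,0,0,5],[0,-1,1,0,0,0,5],[0,-2,2,0,0,0,5],[0,-2,2,0,0,0,5],[0,-2,2,0,0,0,5],[0,-1,3,0,0,0,5],[0,0,4,0,0,0,5],[0,0,4,0,0,0,5]], "force": 40}}

```text
time: 49.25
eef_pos: [0.4309, -0.3682, 0.2245]
tcp_rot: [-2.357, 0.02, -0.021]
wrist_force: [-0.3, 0.1, 0.5]
grip_width: 0.0498
grasp_force: 0.0
```

```bash
python3 - <<'E'
from h import *
snap("top","t7");snap("wrist","w8")
c=ld("t7");a=ld("t0")
for n in("t3","t7"):
    m=cv2.inRange(cv2.cvtColor(ld(n)["im"][150:260,390:490],cv2.COLOR_BGR2HSV),(100,100,60),(125,255,255));r=cv2.minAreaRect(cv2.findNonZero(m));print(n,r,m.sum()/255)
hsv=cv2.cvtColor(c["im"],cv2.COLOR_BGR2HSV)
for y in range(164,285,3):print(y,''.join('B' if(hsv[y,x,1]>100 and 100<=hsv[y,x,0]<=125) else str(min(9,hsv[y,x,2]//26)) for x in range(395,480)))
s=state();print(s["joint_pos"].round(2),s["eef_pos"],s["tcp_rot"])
E
```

```text
t3 ((44.380714416503906, 50.32994842529297), (45.31312561035156, 42.03575897216797), 85.91438293457031) 1012.0
t7 ((44.058353424072266, 48.516990661621094), (44.23652648925781, 42.968231201171875), 87.79740142822266) 1565.0
164 6666666666666666666666666666666666666666666666666666666666666666666666666666666666666
167 6666666666666666666666666666666666666666666666666666666666666666666666666666666666666
170 6666666666666666666666666666666666666666666666666644332211110004666666666666666666666
173 6666666666666666666666666666676444432211100000000000000100100002566666666666666666666
176 666666666666644332211100000000010000000001BB111B1BBBBBBBBB000000256666666666666666666
179 66666665011000010BBBBBBBBBBBBBBBBBBBBBBBBBBBBBBBBBBBBBBBBBB00000046666666666666666666
182 66666666401111111BBBBBBBBBBBBBBBBBBBBBBBBBBBBBBBBBBBBBBBBBB10000014666666666666666666
185 66666666511011100BBBBBBBBBBBBBBBBBBBBBBBBBBBBBBBBBBBBBBBBBB00100002566666666666666666
188 66666666650001100BBBBBBBBBBBBBBBBBBBBBBBBBBBBBBBBBBBBBBBBBBB0110000366666666666666666
191 66666666653001000BBBBBBBBBBBBBBBBBBBBBBBBBBBBBBBBBBBBBBBBBBB00
[... 2227 characters left out ...]
6653333331211000000001000011000001000111111112
269 6666666666666666666666666666666666666666665333210000011000001012110001011111212222222
272 6666666666666666666666666666666666666666642001010011000000011110000111111122222222222
275 6666666666666666666666666666666666665311110110001001011111000001111121222222222222222
278 6666666666666666666666666666666653101000101000000011111001111121222212222222222222222
281 6666666666666666666666666665321001011000100101111000111111122222222222222222222222222
284 6666666666666666666666653101110010111011111110101111112222212222222222222212222222222
[-0.94  0.82  0.67  2.09  0.43  2.08] [ 0.43151613 -0.36863948  0.22731047] [-2.36185261  0.01614667 -0.02144321]
```

{"fn": "carry_out", "kwargs": {"series": [[0,3,1,-9,0,0,0],[0,3,0,-9,0,0,0],[0,4,0,-9,0,0,0],[0,4,0,-9,0,0,0],[0,4,0,-9,0,0,0],[0,4,0,0,-9,0.2,0],[0,4,0,0,-9,0.2,0],[1,4,-1,0,-9,0.2,0],[2,2,-1,0,-9,0.2,0],[2,0,-1,0,-9,0.2,0],[1.5,0,-1,0,0,0,0],[0,0,0,0,0,0,0]]}}

```text
time: 50.85
eef_pos: [0.4944, -0.0479, 0.1926]
tcp_rot: [-3.123, -0.764, -0.019]
wrist_force: [-0.5, -0.3, -0.2]
grip_width: 0.0001
grasp_force: 0.0
```

```bash
python3 - <<'E'
from h import *
snap("wrist","w9");snap("scene","s9");c=ld("w9")
s=state();print(s["joint_pos"].round(2),s["eef_pos"],s["tcp_rot"])
print(-c["R"].T@c["t"].ravel())
for X in[(.688,.024,.065),(.61,-.06,.08),(.67,-.06,.08),(.61,0,.08),(.67,0,.08),(.597,-.097,.22),(.597,.145,.22)]:print(X,proj(c,X).round(0))
E
```

```text
[-0.17 -0.22 -0.93  0.11  0.13  3.03] [ 0.49473129 -0.04801167  0.19377408] [-3.12300905 -0.76490539 -0.01929687]
[ 0.45163222 -0.04988529  0.34840605]
(0.688, 0.024, 0.065) [254. 121.]
(0.61, -0.06, 0.08) [329. 172.]
(0.67, -0.06, 0.08) [328. 124.]
(0.61, 0, 0.08) [269. 173.]
(0.67, 0, 0.08) [272. 125.]
(0.597, -0.097, 0.22) [400.  66.]
(0.597, 0.145, 0.22) [-19.  73.]
```

```bash
python3 - <<'E'
from h import *
c=ld("w9");hsv=cv2.cvtColor(c["im"],cv2.COLOR_BGR2HSV)
for y in range(96,204,2):print(y,''.join('O' if(hsv[y,x,1]>120 and (hsv[y,x,0]<19)) else '.' if hsv[y,x,2]>110 else str(hsv[y,x,2]//16) for x in range(236,386)))
E
```

```text
96 ...................................................................................................................6544444......2111111111115.........
98 .....................................................................................................................65444......3111111111113.........
100 ......................................................................................................................6544......4111111112113.........
102 .......................................................................................................................6446.....5111111111112.........
104 ........................................................................................................................545.....62121122121126........
106 .........................................................................................................................65.....61112112111115........
108 ..........................................................................................................................5......2122112222113........
110 .............
[... 6567 characters left out ...]
............65544445554445454432101001100110101010012222222222222222222222222212
196 ..............................................................................655544444554544444554310001011100001001000001222222222222222222222222222
198 ..........................................................................6555444444444445544444432100000011010001100010001222222222222222222222222222
200 ......................................................................65555445445544544455444332111001110010000101100110011222222222222222222222222221
202 ..................................................................655555454444444444454443321101001101101111001000000110011222222222222222222222222221
```

{"fn": "carry_out", "kwargs": {"series": [[-2,0,2,0,0,0,0],[-4,0,2,0,0,0,0],[-4,0,2,0,0,0,0],[-2,0,0,0,0,0,0],[0,0,0,0,0,0,0],[0,0,0,0,0,0,0]]}}

```text
time: 51.7
eef_pos: [0.3752, -0.0481, 0.254]
tcp_rot: [-3.123, -0.766, -0.019]
wrist_force: [-0.5, -0.0, 0.5]
grip_width: -0.0002
grasp_force: 0.0
```

```bash
python3 - <<'E'
from h import *
snap("scene","sf");snap("top","tf")
a=ld("s0")["im"].astype(int);b=ld("sf")["im"].astype(int);d=np.abs(a-b).max(2)
for n,(x0,y0,x1,y1) in dict(driver=(328,222,400,246),block=(348,250,396,282)).items():print(n,(d[y0:y1,x0:x1]>50).sum())
h=lambda n,r:[cv2.inRange(cv2.cvtColor(ld(n)["im"][222:246,328:400],cv2.COLOR_BGR2HSV),(0,150,100),(6,255,255))]
for n in("s0","sf"):print(cv2.moments(h(n,0)[0])["m10"]/cv2.moments(h(n,0)[0])["m00"],cv2.moments(h(n,0)[0])["m01"]/cv2.moments(h(n,0)[0])["m00"])
for n in("s2","sf"):
    print((np.abs(ld("s1")["im"].astype(int)-ld(n)["im"])[270:400,250:400].max(2)>60).sum())
m=cv2.inRange(cv2.cvtColor(ld("tf")["im"][150:260,390:490],cv2.COLOR_BGR2HSV),(100,100,60),(125,255,255));print(cv2.minAreaRect(cv2.findNonZero(m)))
# carton flaps in sf
im=cv2.cvtColor(ld("sf")["im"],cv2.COLOR_BGR2GRAY)[280:400:4,235:405:2]
print('\n'.join(''.join(str(min(9,v//26)) for v in r) for r in im))
E
```

```text
driver 0
block 0
20.367768595041323 9.801652892561984
20.31687242798354 9.777777777777779
1533
4083
((44.11469650268555, 48.491180419921875), (45.32763671875, 41.87629318237305), 85.60128784179688)
0000000000000000000000000000000000000000000555688888888888888875577888898888888888888
0000000000000000000000000000000000000000000555688888888888888888888888888888888888888
0000000000000000000000000000000000000000000555548888888888888888888888888888888888888
4443444322222111111111111111000000000000001555888888888888775433358888888888888888888
8888888888888888888888888888888888887777777778988887443333333333337888888888888888888
8888888888888888888888888888888888888888888888888887333333333333224888888888888888888
8888888888885555677888888888888888888888888888888888423222112334455888888888888877788
8888888888865555555555567788888888888888888888888888844455777788888888887765555555688
8888888888855555555555555555543333334444444444445554455555555555666555555555555555578
3333333333455555555555555555532222223222223333322222222232322222255555555555555555568
333333333345555555555555555552332332322233
[... 977 characters left out ...]
555555555555
8888885545545555555555555551333355555555555666555555555555555555532355555555555555555
8888874444545555555555555551333355555555555555555555555555555555542355555555555555555
8888888888887665445555555541333355555555555555555555555555555555552255555555555555555
8888888888888888555554444554544555556555555555555555555555555555552255555544444445555
8888888888888888455555555322222222222222233323333333333333334444444444555554555555555
8888888888888885555555555322222223555555555566665222222222222222222224544455555555555
8888888888888885555555555422322223555555555555554222232222222222222234555555555555545
8888888888888865555555555422222223333334444444443222222222222222222245454454554544555
```

Carton empty, flaps open, scoop on its mat, bystanders unmoved, three housings in the dish.

```bash
python3 -c "
from h import *
print(close_job())"
```

```text
the job is handed in; nothing more can be done
None
```

The job is handed in, with no verdict shown. Both flaps are open, all three housings are in the dish (one slightly askew against its neighbour), the empty scoop is upright on its mat, and the screwdriver and block did not move. While tipping, the last joint hit its range limit and the scoop swung about 10 cm sideways under the hood, but the force readings and pictures showed no sign of contact.

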